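Set the grinder's table feed to the third click

ROBOT

A 6-joint arm with a two-finger parallel gripper is mounted at the origin on the work surface. World frame = base frame: x ahead of the robot, y to its left, z up, the work surface at z = 0. Lengths are in m, angles in rad, forces in N, time in s.
With the tool pointing down it reaches from about 0.375 to 0.975 m from the base axis. Payload 3.8 kg.
Tool frame: the origin (TCP) lies at the very end of the fingers, on their centre line; the grasp point (between the pads) lies 19 mm behind it; z points along the fingers, y is the line along which they close (so a half turn about z gives the same grasp; the last joint's range is limited). The gripper opens to 85 mm and grips with 20 to 120 N. Pads are 22 mm wide; open, the fingers measure 114 mm over their backs; the gripper's body (76 mm by 85 mm) begins 54 mm behind the grasp point. The pads swing forward as they close: fully open they stand 13 mm farther back than shut.
Start: joints at [1.097, 0.264, 1.604, -0, 1.274, -0.037], TCP at [0.286, 0.612, 0.231] pointing down, gripper open.
Joint ranges: [-2.63, 2.63], [-0.94, 2.18], [0.31, 2.57], [-1.31, 4.45], [0, 2.66], [-2.55, 2.55]. Speed limits (rad/s): [2.57, 2.57, 3.14, 3.14, 3.14, 3.14].

INTERFACE

Orientations are given as a rotation vector (axis times angle).
In Python, from workcell import read_state, read_camera, calibration, finish_job gives the robot as it stands.
- The arm moves only by the tool step_arm, never from a script. Its argument "commands" is a list of rows, each an object of numbers: "fingers": the gripper's target within -1 to 1 (shut at 1, half-way at 0, fully open at -1); "dx", "dy", "dz": the shift along the tool's x, y, z in m; "roll": the turn about the tool's z in degrees. In form: [{"fingers": .., "dx": .., "dy": .., "dz": .., "roll": ..}, ...]. A call has 1 to 8 rows; each row is the pose to reach, as a shift and turn from the pose commanded when the call began, along the tool's axes at that moment; what a row does not reach only later rows make up. A row lasts 1/8 s, in which the tool goes at most 62.5 mm and 10.7 degrees, less where a joint would pass 70% of its speed; a pose out of reach is approached as far as the arm can. A call with a gripper value outside its range is refused whole. The fingers move at their own pace and stop on an object; "squeeze" is the grip in N (left out, the last holds). Time passes only in rows, so rows that repeat a pose let the fingers close. It gives the time, the measured TCP pose, the force, the opening and the grip force at its end, in the units of the state.
- read_state(): the state, without advancing time (a new reading comes with each control period).
- read_camera(name): name is "scene" or "top"; returns (picture, depth): 384x512x3 uint8, blue, green, red; 384x512 float32, m along the optical axis (not along the pixel's ray), 0 where there is no reading.
- calibration(name): a dict with "intrinsics" (3x3 intrinsics, pixels), "k1" (the pictures are not rectified: a ray, as slopes to the right and down, at radius r is drawn at 1 + k1 r^2 times it, then the intrinsics apply), "world_to_cam" (4x4, takes a point from world to camera coordinates). Camera axes: x right, y up, looking along -z (the intrinsics and any distortion apply to the point x, -y, -z); pixel columns grow to the right and rows downward; lengths in m; the calibration is good to about 2 mm. A picture is of the moment at which its call begins. calibration takes no time and is no camera call.
- finish_job(): hands the job in; it is judged then, once.
The state is a dict: "time": time; "q": joint angles; "joint_vel": joint speeds; "joint_torque": joint torques, N m; "tool_pos": TCP position; "tcp_rot": TCP orientation; "wrist_force": force on the tool from outside, world axes, zero at the start; "torque": the same for the moment, N m; "width": opening from 0.0 (shut) to 1.0 (fully open); "grip_force": force on a finger pad.
Only numpy, scipy, OpenCV 4.12 (cv2) and the standard library are available. Lean on these libraries where they do the work, as an engineer would, in place of code of your own. Each camera call takes 0.05 s, during which the arm holds its last target. There are 200 camera calls.

TASK

Set the table feed on the cream feed box: slide the red lever all the way to its zero stop (the red mark), then slide it back out by exactly three clicks, counting them by feel, and leave it resting in the third click. Only push the lever with the fingertips or the outside of the fingers, never pinch it, and leave the oil bottle, the collet and the wrench where they are.

Things in the scene. Friction and masses are not known exactly. Their poses are not given: they have to be found in the camera images.
- feed_box: Cream feed box, fixed, 200 mm (its x) by 280 mm (its y), flat top 60 mm above the bench. Origin: centre of its underside; z up. A slot runs along its y in the middle of the top (x = 0), with a tick at each click stop on an aluminium plate, red at zero. Black handwheel on its -x face, up to 87 mm high; green motor on its +y end, up to 97 mm high.
- zero_mark (a point): Point on the top of the feed box (60 mm up) in the slot where the middle of the lever stands in the zero click (box frame x 0, y -42 mm).
- lever_top (a point): Centre of the top face of the red lever, 45 mm above the top of the box (105 mm above the bench). The lever is an upright red slab 30 mm across the slot, 14 mm along the slot and 42 mm tall, its lower edge 3 mm over the box top; it only slides along the slot.
- lever_zero_half: The half of the red lever slab (30 mm by 7 mm by 42 mm) that looks to the zero end of the slot (box -y); origin at the middle of its underside. It and the other half move as one piece.
- lever_far_half: The half of the red lever slab that looks to the far end of the slot (box +y); origin at the middle of its underside.
- feed_lever (a joint): Lever travel in m: 0 in the zero click, growing along the box's +y. Hard stops at -1 and 85 mm. Click stops every 14 mm from 0 to 84; the third after zero is 42 mm. Leaving a click takes 6 to 9 N, fading to nothing half-way; there the lever jumps on by itself into the next click and stays. Starts at 16 to 78 mm, perhaps between clicks.
- oil_bottle_mid (a point): Centre (65 mm up) of a loose yellow oil bottle with red cap, 52 mm diameter, 130 mm tall, standing on the bench off the box's zero (-y) end. Leave it.
- collet_mid (a point): Centre (19 mm up) of a loose steel collet, up to 30 mm diameter, 38 mm tall, standing on top of the feed box near its +x edge. Leave it.
- wrench_mid (a point): Centre of a loose steel wrench, 180 mm long, 8 mm thick, lying on the bench beyond the box's +x side. Leave it.

How it is judged:
By the outcome, as a careful person would: the job done as asked, in the order asked, and still so for the second after the job is handed in, with the robot touching nothing.
It also fails if it takes over 66 s, if anything falls off the work surface, if the arm or the gripper's body presses on something with over 40 N, if the wrist force passes 120 N, or if a joint passes its speed limit or range.

## Working session

There is one attempt and no reset: what is moved stays moved. The work goes in short steps, Python scripts to look and compute and a tool call to move; the robot and the scene stay as the last step left them, time stands still between calls to the robot, and variables do not carry over. Pictures are saved under pics/ and viewed, at most 10 in all, crops included, and the job is handed in when it is done.

Besides the shell and the picture viewer there is one more tool, called after "Request:" as name(argument=value, ...) on one line, values as JSON. step_arm: Moves the arm, as the interface text tells. Its arguments: {"type":"object","properties":{"commands":{"type":"array","items":{"type":"object","properties":{"fingers":{"type":"number"},"dx":{"type":"number"},"dy":{"type":"number"},"dz":{"type":"number"},"roll":{"type":"number"}}}},"squeeze":{"type":"number"}},"required":["commands"]}

```bash
mkdir -p pics; cat > h.py <<'E'
import numpy as np, cv2
from workcell import *
def ray(name,px):
    c=calibration(name);K=np.array(c["intrinsics"]);k1=c["k1"];T=np.array(c["world_to_cam"])
    px=np.atleast_2d(np.asarray(px,float))
    s=cv2.undistortPoints(px.reshape(-1,1,2),K,np.array([k1,0,0,0.])).reshape(-1,2)
    d=np.c_[s[:,0],-s[:,1],-np.ones(len(s))]@T[:3,:3]
    o=-T[:3,:3].T@T[:3,3]
    return o,d
def onplane(name,px,z):
    o,d=ray(name,px); return o+d*((z-o[2])/d[:,2])[:,None]
def bydepth(name,px,dep):
    o,d=ray(name,px); return o+d*np.atleast_1d(dep)[:,None]
E
python3 - <<'E'
from h import *
for n in("scene","top"):
    p,d=read_camera(n);cv2.imwrite(f"pics/{n}0.png",p);np.save(f"{n}0.npy",d)
    c=calibration(n);o,_=ray(n,[0,0]);print(n,o,c["intrinsics"],c["k1"])
print(read_state())
E
```

```text
scene [ 1.23373585 -0.01418173  0.52297326] [[397.80041029   0.         255.48168826]
 [  0.         397.80041029 185.71102395]
 [  0.           0.           1.        ]] -0.07598836442582142
top [ 0.54181246 -0.02304068  1.00587337] [[433.54229375   0.         263.93385007]
 [  0.         433.54229375 188.33869003]
 [  0.           0.           1.        ]] -0.08400408778355123
{'time': 0.1, 'q': array([ 1.09707160e+00,  2.64696154e-01,  1.60523771e+00, -2.88289224e-05,
        1.27372758e+00, -3.69084699e-02]), 'joint_vel': array([-0.00148238, -0.00203724, -0.00192479, -0.00040621, -0.00049338,
        0.00070528]), 'joint_torque': array([ 9.25367676e-04, -5.16705930e+01, -3.68594348e+01, -1.28866468e-04,
        6.44809639e-03,  1.96342057e-06]), 'tool_pos': array([0.28527333, 0.61101634, 0.23007404]), 'tcp_rot': array([-0.68058648, -3.06647705,  0.00315473]), 'wrist_force': array([ 0.75384323, -0.1758385 ,  0.06972875]), 'torque': array([ 0.02233139, -0.05795635, -0.01746233]), 'grip_force': 0.0, 'width': 1.0008531450919034}
```

View pics/scene0.png

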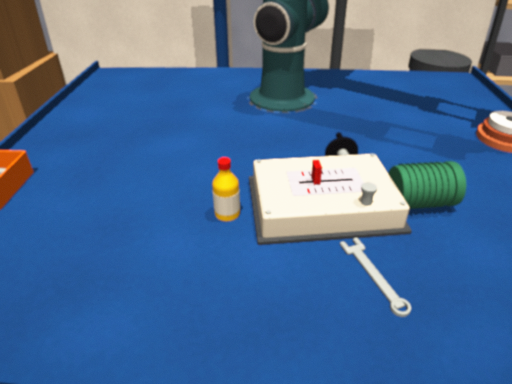

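View pics/top0.png

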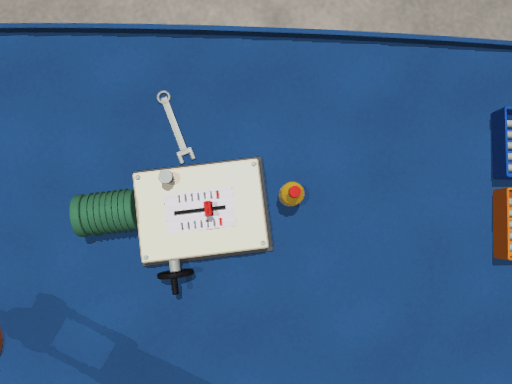

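The scene view shows the lever at (317,172) and the bottle at (226,190). The top view shows the lever at (209,209), the red zero ticks at (218,195) and (221,222), the bottle at (291,194), the collet at (166,177) and the handwheel at (175,275).

```bash
cat > m.py <<'E'
from h import *
p=cv2.imread("pics/top0.png");d=np.load("top0.npy")
hsv=cv2.cvtColor(p,cv2.COLOR_BGR2HSV)
m=((hsv[...,2]>190)&(hsv[...,1]<60)).astype(np.uint8);m[:150]=0;m[290:]=0;m[:,300:]=0
m=cv2.morphologyEx(m,cv2.MORPH_OPEN,np.ones((5,5)))
cs,_=cv2.findContours(m,0,2);c=max(cs,key=cv2.contourArea)
zs=[np.median(bydepth("top",[[u,v]],[d[v,u]])[:,2]) for u,v in((150,200),(200,170),(250,230))];print("topz",zs)
w=onplane("top",c.reshape(-1,2),0.06)[:,:2].astype(np.float32)
r=cv2.minAreaRect(w);print("rect",r); print(cv2.boxPoints(r))
def red(p):
    h=cv2.cvtColor(p,cv2.COLOR_BGR2HSV);return (((h[...,0]<6)|(h[...,0]>174))&(h[...,1]>130)&(h[...,2]>90)).astype(np.uint8)
for n,bx in(("top",(160,180,250,240)),("scene",(290,150,340,195))):
    p=cv2.imread(f"pics/{n}0.png");dd=np.load(n+"0.npy");k=red(p);x0,y0,x1,y1=bx;q=np.zeros_like(k);q[y0:y1,x0:x1]=k[y0:y1,x0:x1]
    N,L,S,C=cv2.connectedComponentsWithStats(q)
    for i in range(1,N):
        v,u=np.nonzero(L==i);P=bydepth(n,np.c_[u,v],dd[v,u])
        print(n,S[i],C[i],"z60",onplane(n,C[i],.06)[0],"z105",onplane(n,C[i],.105)[0],"depth max z",P[:,2].max(),"top pts mean",P[P[:,2]>.095].mean(0) if (P[:,2]>.095).any() else None, (P[:,2]>.095).sum())
E
python3 m.py
python3 - <<'E'
import cv2
a=cv2.imread("pics/top0.png")[150:300,60:320];cv2.imwrite("pics/c1.png",cv2.resize(a,None,fx=3,fy=3,interpolation=2))
E
```

```text
topz [np.float64(0.06037618915143883), np.float64(0.0598910551340579), np.float64(0.06055626230649891)]
rect ((0.565449595451355, 0.08688002079725266), (0.19541047513484955, 0.2746729552745819), 8.381461143493652)
[[ 0.44876933  0.20850788]
 [ 0.4888065  -0.06323145]
 [ 0.68212986 -0.03474784]
 [ 0.6420927   0.2369915 ]]
top [217 191   1   7   7] [217. 194.] z60 [0.60028263 0.05015172 0.06      ] z105 [0.59750091 0.04666959 0.105     ] depth max z 0.0636058267842925 top pts mean None 0
top [204 201   9  15 100] [207.8  208.14] z60 [0.56896266 0.06920483 0.06      ] z105 [0.56767099 0.06481624 0.105     ] depth max z 1.0058733749400341 top pts mean [0.56747996 0.06368573 0.114585  ] 97
top [220 218   1   6   6] [220.  220.5] z60 [0.54277904 0.04189224 0.06      ] z105 [0.54273305 0.03880305 0.105     ] depth max z 0.06508109363967463 top pts mean None 0
scene [312 160  10  24 190] [316.35789474 171.61052632] z60 [0.52839565 0.07193382 0.06      ] z105 [0.59695319 0.06356357 0.105     ] depth max z 0.10860477935268409 top pts mean [0.57362536 0.06583515 0.10376791] 87
scene [302 173   1   1   1] [302. 173.] z60 [0.5351227  0.04142686 0.06      ] z105 [0.60302639 0.03602182 0.105     ] depth max z 0.06253982420866744 top pts mean None 0
scene [308 190   1   2   2] [308.  190.5] z60 [0.59696008 0.05080234 0.06      ] z105 [0.65885331 0.04448603 0.105     ] depth max z 0.06309301413228968 top pts mean None 0
```

View pics/c1.png

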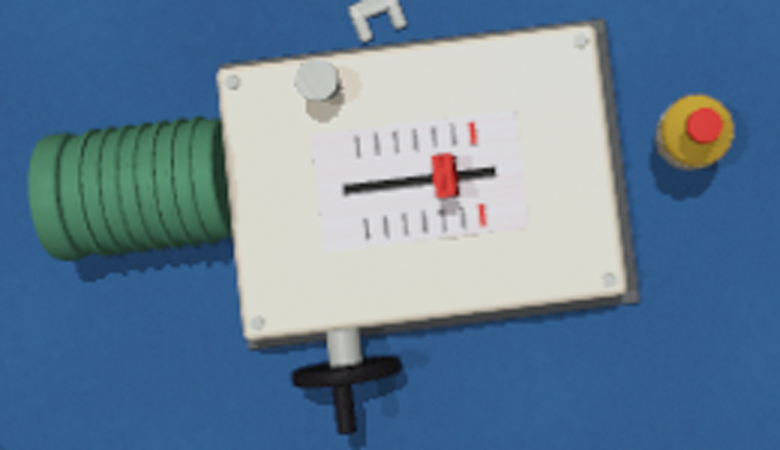

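The box yaw is 8.4°. The zero mark comes out at (0.5716, 0.0453), and the midpoint of the red ticks agrees. The lever is at about 20 mm of travel. I'll shut the fingers and roll so that tool x lies along box +y.

Request:
step_arm(commands=[{"fingers": 1,"roll": 56.6},{"fingers": 1,"roll": 56.6},{"fingers": 1,"roll": 56.6},{"fingers": 1,"roll": 56.6},{"fingers": 1,"roll": 56.6},{"fingers": 1,"roll": 56.6},{"fingers": 1,"roll": 56.6},{"fingers": 1,"roll": 56.6}], squeeze=20)

```text
invalid input
```

```bash
cat > s.py <<'E'
from h import *
from scipy.spatial.transform import Rotation as Ro
s=read_state();R=Ro.from_rotvec(s["tcp_rot"]).as_matrix();p=s["tool_pos"]
by=np.array([-.1458,.9893,0]);bx=np.array([.9893,.1458,0]);z0=np.array([.5716,.0453,.06])
e=p-z0;print("t",s["time"],"tool x",R[:,0],"travel",e@by,"across",e@bx,"z",p[2],"F along",s["wrist_force"]@by,s["wrist_force"],"w",s["width"],"q6",s["q"][5])
tgt=z0+.060*by+[0,0,.12];print("to pre:",R.T@(tgt-p))
E
python3 s.py
```

```text
t 0.1 tool x [-9.06106718e-01  4.23049184e-01  4.88082993e-05] travel 0.6014096068700576 across -0.20078152825150092 z 0.23007403918801558 F along -0.2838673667256445 [ 0.75384323 -0.1758385   0.06972875] w 1.0008531450919034 q6 -0.03690846990389246
to pre: [-0.46573282 -0.34128101  0.05075732]
```

Request:
step_arm(commands=[{"fingers": 1,"dx": 0,"dy": 0,"dz": 0,"roll": 10},{"fingers": 1,"dx": 0,"dy": 0,"dz": 0,"roll": 20},{"fingers": 1,"dx": 0,"dy": 0,"dz": 0,"roll": 30},{"fingers": 1,"dx": 0,"dy": 0,"dz": 0,"roll": 40},{"fingers": 1,"dx": 0,"dy": 0,"dz": 0,"roll": 50},{"fingers": 1,"dx": 0,"dy": 0,"dz": 0,"roll": 56.6},{"fingers": 1,"dx": 0,"dy": 0,"dz": 0,"roll": 56.6},{"fingers": 1,"dx": 0,"dy": 0,"dz": 0,"roll": 56.6}], squeeze=20)

```text
time: 1.1
tool_pos: [0.2854, 0.6114, 0.2309]
tcp_rot: [2.051, 2.38, -0.001]
wrist_force: [-0.4, 0.9, 0.4]
width: 0.001
grip_force: 0.0
```

```bash
python3 s.py
```

```text
t 1.1 tool x [-1.47539927e-01  9.89055946e-01 -5.53051432e-04] travel 0.6017839961959592 across -0.20055123446556883 z 0.2308839453042021 F along 0.9136282917567262 [-0.35094445  0.87178873  0.43527132] w 0.001285779921840313 q6 0.9490135314043411
to pre: [-0.54211651  0.19962272  0.05110224]
```

Aligned. Next I move above the far side of the lever, at about 60 mm of travel and z 0.18.

Request:
step_arm(commands=[{"fingers": 1,"dx": -0.054,"dy": 0.02,"dz": 0,"roll": 0},{"fingers": 1,"dx": -0.108,"dy": 0.04,"dz": 0,"roll": 0},{"fingers": 1,"dx": -0.162,"dy": 0.06,"dz": 0,"roll": 0},{"fingers": 1,"dx": -0.216,"dy": 0.08,"dz": 0,"roll": 0},{"fingers": 1,"dx": -0.27,"dy": 0.1,"dz": 0,"roll": 0},{"fingers": 1,"dx": -0.324,"dy": 0.12,"dz": 0,"roll": 0},{"fingers": 1,"dx": -0.378,"dy": 0.14,"dz": 0,"roll": 0},{"fingers": 1,"dx": -0.432,"dy": 0.16,"dz": 0,"roll": 0}])

```text
time: 2.1
tool_pos: [0.5074, 0.2058, 0.2315]
tcp_rot: [2.051, 2.379, 0.001]
wrist_force: [0.7, 0.0, 0.8]
width: 0.005
grip_force: 0.0
```

Request:
step_arm(commands=[{"fingers": 1,"dx": -0.054,"dy": 0.02,"dz": 0.02,"roll": 0},{"fingers": 1,"dx": -0.108,"dy": 0.04,"dz": 0.05,"roll": 0},{"fingers": 1,"dx": -0.108,"dy": 0.04,"dz": 0.05,"roll": 0},{"fingers": 1,"dx": -0.108,"dy": 0.04,"dz": 0.05,"roll": 0}])

```text
time: 2.6
tool_pos: [0.5619, 0.1064, 0.1811]
tcp_rot: [-2.053, -2.376, 0.0]
wrist_force: [-0.6, 0.4, 0.1]
width: 0.001
grip_force: 0.0
```

```bash
python3 s.py; python3 - <<'E'
from h import *
p,d=read_camera("scene");cv2.imwrite("pics/c2.png",cv2.resize(p[60:250,200:480],None,fx=2.8,fy=2.8,interpolation=2))
E
```

```text
t 2.6 tool x [-1.45160167e-01  9.89408012e-01  5.58957100e-04] travel 0.06187727050574068 across -0.0007091167080518973 z 0.18108569048246145 F along 0.4733393459584698 [-0.63681502  0.38460701  0.12168372] w 0.0006605810227896108 q6 -0.002645334502865519
to pre: [-0.00187912  0.00071121  0.00108407]
```

View pics/c2.png

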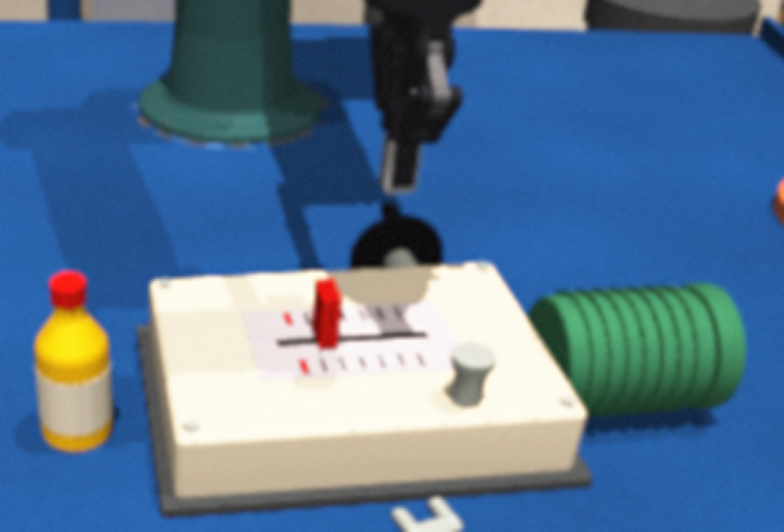

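The shut fingers are at (400,190), clear of the lever at (327,315) and the collet at (470,375). I descend on the far side and push towards zero.

Request:
step_arm(commands=[{"fingers": 1,"dx": 0,"dy": 0,"dz": 0.03,"roll": 0},{"fingers": 1,"dx": 0,"dy": 0,"dz": 0.06,"roll": 0},{"fingers": 1,"dx": 0,"dy": 0,"dz": 0.085,"roll": 0},{"fingers": 1,"dx": 0,"dy": 0,"dz": 0.105,"roll": 0},{"fingers": 1,"dx": -0.006,"dy": 0,"dz": 0.105,"roll": 0},{"fingers": 1,"dx": -0.012,"dy": 0,"dz": 0.105,"roll": 0},{"fingers": 1,"dx": -0.016,"dy": 0,"dz": 0.105,"roll": 0},{"fingers": 1,"dx": -0.018,"dy": 0,"dz": 0.105,"roll": 0}])

```text
time: 3.65
tool_pos: [0.5655, 0.0883, 0.0773]
tcp_rot: [2.053, 2.376, 0.002]
wrist_force: [-0.9, 0.1, -1.0]
width: -0.003
grip_force: 0.0
```

Request:
step_arm(commands=[{"fingers": 1,"dx": -0.003,"dy": 0,"dz": 0,"roll": 0},{"fingers": 1,"dx": -0.006,"dy": 0,"dz": 0,"roll": 0}])

```text
time: 3.9
tool_pos: [0.5657, 0.0826, 0.0765]
tcp_rot: [2.053, 2.377, 0.001]
wrist_force: [0.0, 0.2, 0.4]
width: -0.001
grip_force: 0.0
```

Request:
step_arm(commands=[{"fingers": 1,"dx": -0.003,"dy": 0,"dz": 0,"roll": 0},{"fingers": 1,"dx": -0.006,"dy": 0,"dz": 0,"roll": 0}])

```text
time: 4.15
tool_pos: [0.5663, 0.0771, 0.0762]
tcp_rot: [-2.053, -2.376, -0.001]
wrist_force: [-1.4, 6.1, 0.5]
width: 0.002
grip_force: 3.0
```

Request:
step_arm(commands=[{"fingers": 1,"dx": -0.003,"dy": 0,"dz": 0,"roll": 0},{"fingers": 1,"dx": -0.006,"dy": 0,"dz": 0,"roll": 0}])

```text
time: 4.4
tool_pos: [0.5671, 0.072, 0.0763]
tcp_rot: [-2.053, -2.376, -0.002]
wrist_force: [-1.6, 2.9, 0.9]
width: 0.004
grip_force: 1.5
```

```bash
python3 s.py
```

```text
t 4.4 tool x [-0.14546377  0.98936183  0.00185887] travel 0.02704345695458695 across -0.0005981101246786478 z 0.07625307357379202 F along 3.0994046420974652 [-1.62812189  2.89297935  0.86508975] w 0.003699296397939284 q6 -0.06574447067164033
to pre: [ 0.03314833  0.0005685  -0.10368559]
```

Request:
step_arm(commands=[{"fingers": 1,"dx": -0.002,"dy": 0,"dz": 0,"roll": 0},{"fingers": 1,"dx": -0.004,"dy": 0,"dz": 0,"roll": 0}])

```text
time: 4.65
tool_pos: [0.5679, 0.0664, 0.0762]
tcp_rot: [2.053, 2.378, -0.001]
wrist_force: [0.7, -0.1, -0.1]
width: 0.003
grip_force: 0.0
```

Request:
step_arm(commands=[{"fingers": 1,"dx": -0.002,"dy": 0,"dz": 0,"roll": 0},{"fingers": 1,"dx": -0.004,"dy": 0,"dz": 0,"roll": 0}])

```text
time: 4.9
tool_pos: [0.5684, 0.0633, 0.0763]
tcp_rot: [-2.054, -2.376, -0.001]
wrist_force: [-0.3, 5.0, 1.2]
width: -0.003
grip_force: 2.7
```

Request:
step_arm(commands=[{"fingers": 1,"dx": -0.001,"dy": 0,"dz": 0,"roll": 0},{"fingers": 1,"dx": -0.001,"dy": 0,"dz": 0,"roll": 0}])

```text
time: 5.15
tool_pos: [0.5684, 0.0631, 0.0763]
tcp_rot: [-2.053, -2.376, -0.002]
wrist_force: [-0.2, 6.0, -0.5]
width: -0.003
grip_force: 2.8
```

Request:
step_arm(commands=[{"fingers": 1,"dx": -0.001,"dy": 0,"dz": 0,"roll": 0},{"fingers": 1,"dx": -0.001,"dy": 0,"dz": 0,"roll": 0}])

```text
time: 5.4
tool_pos: [0.5685, 0.0627, 0.0763]
tcp_rot: [-2.053, -2.375, -0.003]
wrist_force: [-1.8, 6.4, 1.8]
width: 0.005
grip_force: 3.7
```

```bash
python3 s.py
```

```text
t 5.4 tool x [-0.14492544  0.98943817  0.002954  ] travel 0.017684355870715634 across -0.0005551191685611372 z 0.07631645937992466 F along 6.559399578623522 [-1.7794426   6.36809547  1.83261212] w 0.004751917240897398 q6 -0.08297592346533675
to pre: [ 0.04262113  0.00051011 -0.10355813]
```

Request:
step_arm(commands=[{"fingers": 1,"dx": -0.001,"dy": 0,"dz": 0,"roll": 0},{"fingers": 1,"dx": -0.002,"dy": 0,"dz": 0,"roll": 0}])

```text
time: 5.65
tool_pos: [0.5685, 0.0625, 0.0764]
tcp_rot: [-2.052, -2.373, -0.006]
wrist_force: [-2.7, 14.9, 2.4]
width: -0.0
grip_force: 7.7
```

Request:
step_arm(commands=[{"fingers": 1,"dx": -0.001,"dy": 0,"dz": 0,"roll": 0},{"fingers": 1,"dx": -0.002,"dy": 0,"dz": 0,"roll": 0}])

```text
time: 5.9
tool_pos: [0.5686, 0.0624, 0.0764]
tcp_rot: [-2.051, -2.37, -0.009]
wrist_force: [-3.1, 21.2, 1.5]
width: 0.001
grip_force: 10.9
```

```bash
python3 s.py
```

```text
t 5.9 tool x [-0.14341402  0.98962173  0.00901441] travel 0.017325321218685054 across -0.0005208093701996287 z 0.0764107382357982 F along 21.458001522141835 [-3.11039766 21.23168457  1.51088744] w 0.0005131208362804748 q6 -0.09000332850821653
to pre: [ 0.04360679  0.0004071  -0.10320041]
```

The hard stop is confirmed: the force rose to 21 N with no further motion. I back off, hop over the lever and come down on the zero side.

Request:
step_arm(commands=[{"fingers": 1,"dx": 0.01,"dy": 0,"dz": 0,"roll": 0},{"fingers": 1,"dx": 0.02,"dy": 0,"dz": 0,"roll": 0},{"fingers": 1,"dx": 0.02,"dy": 0,"dz": -0.03,"roll": 0},{"fingers": 1,"dx": 0.02,"dy": 0,"dz": -0.07,"roll": 0},{"fingers": 1,"dx": 0.0,"dy": 0,"dz": -0.075,"roll": 0},{"fingers": 1,"dx": -0.03,"dy": 0,"dz": -0.075,"roll": 0},{"fingers": 1,"dx": -0.05,"dy": 0,"dz": -0.075,"roll": 0},{"fingers": 1,"dx": -0.05,"dy": 0,"dz": -0.075,"roll": 0}])

```text
time: 6.9
tool_pos: [0.5762, 0.0059, 0.1503]
tcp_rot: [-2.056, -2.374, 0.002]
wrist_force: [-0.4, 0.2, 0.1]
width: -0.001
grip_force: 0.0
```

```bash
python3 s.py;  python3 - <<'E'
from h import *
p,d=read_camera("scene");cv2.imwrite("pics/c3.png",cv2.resize(p[60:250,200:480],None,fx=2.8,fy=2.8,interpolation=2))
E
```

```text
t 6.9 tool x [-1.42872985e-01  9.89741027e-01  1.00302381e-04] travel -0.039688339448781404 across -0.0012069543169009541 z 0.15032025941847757 F along 0.21495728813261866 [-0.37320971  0.16227971  0.14227452] w -0.001434211043488363 q6 -0.17623282836005288
to pre: [ 0.09969417  0.0008667  -0.0296711 ]
```

View pics/c3.png

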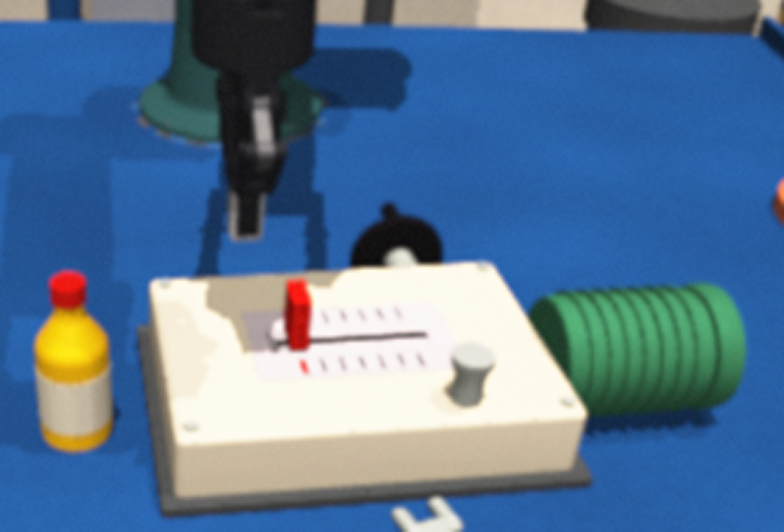

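The lever at (297,315) stands at the red tick, which is zero. The fingers at (245,235) are on the zero side. I descend and approach.

Request:
step_arm(commands=[{"fingers": 1,"dx": 0,"dy": 0,"dz": 0.03,"roll": 0},{"fingers": 1,"dx": 0,"dy": 0,"dz": 0.055,"roll": 0},{"fingers": 1,"dx": 0,"dy": 0,"dz": 0.074,"roll": 0},{"fingers": 1,"dx": 0.006,"dy": 0,"dz": 0.074,"roll": 0},{"fingers": 1,"dx": 0.012,"dy": 0,"dz": 0.074,"roll": 0},{"fingers": 1,"dx": 0.016,"dy": 0,"dz": 0.074,"roll": 0},{"fingers": 1,"dx": 0.018,"dy": 0,"dz": 0.074,"roll": 0}])

```text
time: 7.82
tool_pos: [0.5747, 0.0258, 0.0783]
tcp_rot: [2.052, 2.377, 0.002]
wrist_force: [-0.1, -0.0, -0.4]
width: 0.0
grip_force: 0.0
```

Request:
step_arm(commands=[{"fingers": 1,"dx": 0.002,"dy": 0,"dz": 0,"roll": 0},{"fingers": 1,"dx": 0.004,"dy": 0,"dz": 0,"roll": 0}])

```text
time: 8.07
tool_pos: [0.5738, 0.0288, 0.0777]
tcp_rot: [2.052, 2.377, -0.001]
wrist_force: [0.2, -4.9, 1.6]
width: 0.001
grip_force: 2.4
```

Request:
step_arm(commands=[{"fingers": 1,"dx": 0.001,"dy": 0,"dz": 0,"roll": 0},{"fingers": 1,"dx": 0.002,"dy": 0,"dz": 0,"roll": 0}])

```text
time: 8.32
tool_pos: [0.5736, 0.0295, 0.0777]
tcp_rot: [2.051, 2.376, -0.003]
wrist_force: [0.0, -8.9, 1.5]
width: 0.001
grip_force: 4.2
```

Request:
step_arm(commands=[{"fingers": 1,"dx": 0.001,"dy": 0,"dz": 0,"roll": 0},{"fingers": 1,"dx": 0.002,"dy": 0,"dz": 0,"roll": 0}])

```text
time: 8.57
tool_pos: [0.5733, 0.0317, 0.0777]
tcp_rot: [2.052, 2.376, -0.002]
wrist_force: [0.3, -4.6, 1.3]
width: 0.002
grip_force: 2.7
```

Request:
step_arm(commands=[{"fingers": 1,"dx": 0.001,"dy": 0,"dz": 0,"roll": 0},{"fingers": 1,"dx": 0.002,"dy": 0,"dz": 0,"roll": 0}])

```text
time: 8.82
tool_pos: [0.5728, 0.0351, 0.0776]
tcp_rot: [2.054, 2.377, 0.001]
wrist_force: [0.7, -1.7, 2.4]
width: 0.001
grip_force: 0.9
```

```bash
python3 s.py
```

```text
t 8.825 tool x [-1.45133084e-01  9.89412138e-01 -9.10356891e-05] travel -0.010320302233910849 across -0.0002674450571110518 z 0.07756970711161593 F along -1.811932302856137 [ 0.66242317 -1.73390378  2.38931136] w 0.000703572884933564 q6 -0.12791632419026017
to pre: [ 0.07031045  0.00028035 -0.10243655]
```

Request:
step_arm(commands=[{"fingers": 1,"dx": 0.001,"dy": 0,"dz": 0,"roll": 0},{"fingers": 1,"dx": 0.002,"dy": 0,"dz": 0,"roll": 0},{"fingers": 1,"dx": 0.003,"dy": 0,"dz": 0,"roll": 0}])

```text
time: 9.2
tool_pos: [0.5717, 0.0387, 0.077]
tcp_rot: [-2.053, -2.377, 0.0]
wrist_force: [-0.2, 0.5, 0.1]
width: 0.0
grip_force: 0.0
```

Request:
step_arm(commands=[{"fingers": 1,"dx": 0.002,"dy": 0,"dz": 0,"roll": 0},{"fingers": 1,"dx": 0.004,"dy": 0,"dz": 0,"roll": 0}])

```text
time: 9.45
tool_pos: [0.5714, 0.0423, 0.0772]
tcp_rot: [-2.053, -2.378, 0.0]
wrist_force: [-0.5, -2.5, -0.0]
width: -0.0
grip_force: 1.5
```

Request:
step_arm(commands=[{"fingers": 1,"dx": 0.001,"dy": 0,"dz": 0,"roll": 0},{"fingers": 1,"dx": 0.002,"dy": 0,"dz": 0,"roll": 0}])

```text
time: 9.7
tool_pos: [0.5714, 0.043, 0.0772]
tcp_rot: [2.052, 2.377, -0.002]
wrist_force: [0.5, -7.8, -0.4]
width: 0.0
grip_force: 3.6
```

Request:
step_arm(commands=[{"fingers": 1,"dx": 0.001,"dy": 0,"dz": 0,"roll": 0},{"fingers": 1,"dx": 0.002,"dy": 0,"dz": 0,"roll": 0}])

```text
time: 9.95
tool_pos: [0.5711, 0.0445, 0.0772]
tcp_rot: [2.052, 2.377, -0.003]
wrist_force: [1.4, -6.1, -0.5]
width: 0.002
grip_force: 3.3
```

Request:
step_arm(commands=[{"fingers": 1,"dx": 0.001,"dy": 0,"dz": 0,"roll": 0},{"fingers": 1,"dx": 0.002,"dy": 0,"dz": 0,"roll": 0}])

```text
time: 10.2
tool_pos: [0.5707, 0.0474, 0.0772]
tcp_rot: [2.053, 2.377, -0.001]
wrist_force: [0.4, -3.6, -1.1]
width: 0.002
grip_force: 1.6
```

```bash
python3 s.py
```

```text
t 10.2 tool x [-1.45390827e-01  9.89373950e-01 -8.32930662e-04] travel 0.0022387623726257406 across -0.0006238890898320461 z 0.07721133947237206 F along -3.598269775811325 [ 0.39416292 -3.57909716 -1.13042201] w 0.0019208309241799623 q6 -0.1053850030911515
to pre: [ 0.05767499  0.00058431 -0.10283683]
```

First click passed; now in the second hump.

Request:
step_arm(commands=[{"fingers": 1,"dx": 0.001,"dy": 0,"dz": 0,"roll": 0},{"fingers": 1,"dx": 0.002,"dy": 0,"dz": 0,"roll": 0},{"fingers": 1,"dx": 0.003,"dy": 0,"dz": 0,"roll": 0},{"fingers": 1,"dx": 0.004,"dy": 0,"dz": 0,"roll": 0}])

```text
time: 10.7
tool_pos: [0.5701, 0.0526, 0.0774]
tcp_rot: [-2.053, -2.378, -0.001]
wrist_force: [-0.0, 0.0, 0.2]
width: -0.002
grip_force: 0.0
```

Request:
step_arm(commands=[{"fingers": 1,"dx": 0.002,"dy": 0,"dz": 0,"roll": 0},{"fingers": 1,"dx": 0.004,"dy": 0,"dz": 0,"roll": 0}])

```text
time: 10.95
tool_pos: [0.5695, 0.0562, 0.0774]
tcp_rot: [2.053, 2.378, 0.0]
wrist_force: [-0.4, -2.8, 0.6]
width: -0.0
grip_force: 1.5
```

Request:
step_arm(commands=[{"fingers": 1,"dx": 0.001,"dy": 0,"dz": 0,"roll": 0},{"fingers": 1,"dx": 0.002,"dy": 0,"dz": 0,"roll": 0}])

```text
time: 11.2
tool_pos: [0.5694, 0.0568, 0.0774]
tcp_rot: [2.051, 2.377, -0.002]
wrist_force: [1.1, -7.3, -0.2]
width: -0.001
grip_force: 3.6
```

Request:
step_arm(commands=[{"fingers": 1,"dx": 0.001,"dy": 0,"dz": 0,"roll": 0},{"fingers": 1,"dx": 0.002,"dy": 0,"dz": 0,"roll": 0}])

```text
time: 11.45
tool_pos: [0.5692, 0.0583, 0.0774]
tcp_rot: [2.051, 2.377, -0.003]
wrist_force: [0.2, -6.1, -0.2]
width: -0.005
grip_force: 3.3
```

```bash
python3 s.py
```

```text
t 11.45 tool x [-0.14607445  0.98926991 -0.0027027 ] travel 0.01322186304534285 across -0.00048040400119789235 z 0.07738809382505947 F along -6.032397883359873 [ 0.19598996 -6.06875826 -0.24339468] w -0.004544910254166173 q6 -0.08452198926398227
to pre: [ 0.04649948  0.00050329 -0.10273791]
```

Second click passed, and the third hump shows the same 7 N peak. I push gently past the midpoint.

Request:
step_arm(commands=[{"fingers": 1,"dx": 0.001,"dy": 0,"dz": 0,"roll": 0},{"fingers": 1,"dx": 0.002,"dy": 0,"dz": 0,"roll": 0},{"fingers": 1,"dx": 0.003,"dy": 0,"dz": 0,"roll": 0},{"fingers": 1,"dx": 0.004,"dy": 0,"dz": 0,"roll": 0},{"fingers": 1,"dx": 0.005,"dy": 0,"dz": 0,"roll": 0},{"fingers": 1,"dx": 0.005,"dy": 0,"dz": 0,"roll": 0}])

```text
time: 12.2
tool_pos: [0.568, 0.0654, 0.0772]
tcp_rot: [-2.053, -2.378, -0.0]
wrist_force: [0.3, 0.5, -0.8]
width: 0.0
grip_force: 0.0
```

```bash
python3 s.py
```

```text
t 12.2 tool x [-1.45929404e-01  9.89294912e-01  4.31151078e-04] travel 0.020430310544497076 across -0.0006008451638705628 z 0.07718797361799053 F along 0.473913021515735 [ 0.28916112  0.52165442 -0.79281317] w 2.802691287467652e-05 q6 -0.07589027669312816
to pre: [ 0.03961281  0.00059061 -0.10279505]
```

The force is zero at 20.4, past the midpoint at 18, so the lever jumped ahead into click three. I retreat back and up, clear of the camera's view of the lever.

Request:
step_arm(commands=[{"fingers": 1,"dx": -0.01,"dy": 0,"dz": 0,"roll": 0},{"fingers": 1,"dx": -0.025,"dy": 0,"dz": 0,"roll": 0},{"fingers": 1,"dx": -0.03,"dy": 0,"dz": -0.04,"roll": 0},{"fingers": 1,"dx": -0.03,"dy": 0,"dz": -0.09,"roll": 0},{"fingers": 1,"dx": -0.03,"dy": 0,"dz": -0.13,"roll": 0},{"fingers": 1,"dx": -0.07,"dy": -0.03,"dz": -0.15,"roll": 0},{"fingers": 1,"dx": -0.12,"dy": -0.05,"dz": -0.15,"roll": 0},{"fingers": 1,"dx": -0.16,"dy": -0.07,"dz": -0.15,"roll": 0}])

```text
time: 13.2
tool_pos: [0.5219, -0.1062, 0.2282]
tcp_rot: [2.053, 2.376, 0.001]
wrist_force: [0.8, 0.7, -0.3]
width: -0.001
grip_force: 0.0
```

Request:
step_arm(commands=[{"fingers": 1,"dx": -0.03,"dy": -0.01,"dz": 0,"roll": 0},{"fingers": 1,"dx": -0.05,"dy": -0.02,"dz": 0,"roll": 0},{"fingers": 1,"dx": -0.05,"dy": -0.02,"dz": 0,"roll": 0},{"fingers": 1,"dx": -0.05,"dy": -0.02,"dz": 0,"roll": 0}])

```text
time: 13.7
tool_pos: [0.5096, -0.1561, 0.2272]
tcp_rot: [-2.054, -2.377, -0.001]
wrist_force: [0.3, 0.1, 0.3]
width: -0.003
grip_force: 0.0
```

```bash
python3 - <<'E'
from h import *
for n in("scene","top"):
    p,d=read_camera(n);cv2.imwrite(f"pics/{n}1.png",p)
    np.save(n+"1.npy",d)
a=cv2.imread("pics/top1.png")[150:300,60:320];b=cv2.imread("pics/scene1.png")[130:250,200:460]
cv2.imwrite("pics/c4.png",cv2.resize(np.vstack([a,b]),None,fx=2.2,fy=2.2,interpolation=2))
p=cv2.imread("pics/top1.png");h=cv2.cvtColor(p,cv2.COLOR_BGR2HSV)
k=(((h[...,0]<6)|(h[...,0]>174))&(h[...,1]>130)&(h[...,2]>90));d=np.load("top1.npy")
v,u=np.nonzero(k[180:240,160:250]);v+=180;u+=160
ok=d[v,u]<.925;P=onplane("top",[[u[ok].mean(),v[ok].mean()]],.105)[0]
print(ok.sum(),P,"travel",(P-[.5716,.0453,.105])@[-.1458,.9893,0])
E
```

```text
104 [0.5644453  0.08515319 0.105     ] travel 0.04046991292793037
```

View pics/c4.png

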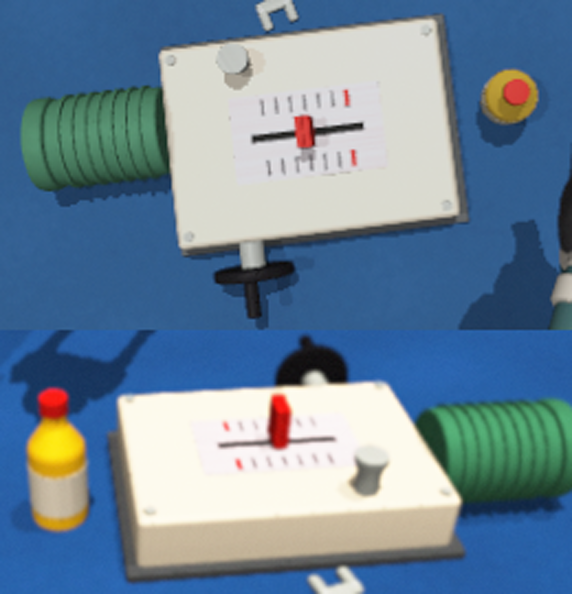

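The lever at (304,131) is on the third tick after red. Its measured travel of 40.5 mm fits 42 within the camera error. The bottle and collet have not moved.

```bash
python3 -c "
from workcell import *
print(finish_job())"
```

```text
the job is handed in; nothing more can be done
None
```

I pushed the lever to its zero stop (21 N with no further motion), then back out three clicks by feel, and handed the job in with the lever resting in the third click (camera reads 40.5 mm against 42 mm); nothing else was touched.

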